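# Fetch the sample jar from behind the reagent bottles and put it on the balance

### The arm

A 6-joint arm with a two-finger parallel gripper is mounted at the origin on the work surface. World frame = base frame: x ahead of the robot, y to its left, z up, the work surface at z = 0. Lengths are in mm, angles in rad, forces in N, time in s.
With the tool pointing down it reaches from about 400 to 925 mm from the base axis. Payload 3.4 kg.
Tool frame: the origin (TCP) lies midway between the tips of the shut fingers; the grasp point (between the pads) lies 19 mm behind it; z points along the fingers, y is the line along which they close (so a half turn about z gives the same grasp; the last joint's range is limited). The gripper opens to 85 mm and grips with 20 to 120 N. Pads are 22 mm wide; open, the fingers measure 114 mm over their backs; the gripper's body (76 mm by 85 mm) begins 54 mm behind the grasp point. The pads swing forward as they close: fully open they stand 13 mm farther back than shut.
Start: joints at [1.065, 0.307, 1.506, -0, 1.328, -0.073], TCP at [240.664, 522.218, 231.305] pointing down, gripper open.
Joint ranges: [-3.12, 3.12], [-1.05, 2.28], [0.14, 2.33], [-1.42, 4.57], [0.1, 2.73], [-2.68, 2.68]. Speed limits (rad/s): [2.57, 2.57, 3.14, 3.14, 3.14, 3.14].

### API

Orientations are given as [roll, pitch, yaw] about the fixed x, y, z axes, in that order (R = Rz(yaw) Ry(pitch) Rx(roll)).
In Python, from cell import monitor, grab_frame, workorder gives the robot as it stands.
- The arm moves only by the tool move_arm, never from a script. Its argument "targets" is a list that holds one entry, the list of rows, each a list of 4 numbers: the shift along the tool's x, y, z in cm, then the turn about the tool's z in rad. In form: [[[x, y, z, yaw], ...]]. A call has 1 to 20 rows; each row is the pose to reach, as a shift and turn from the pose commanded when the call began, along the tool's axes at that moment; what a row does not reach only later rows make up. A row lasts 1/10 s, in which the tool goes at most 50 mm and 8.59 degrees, less where a joint would pass 70% of its speed; a pose out of reach is approached as far as the arm can. A call with a gripper value outside its range is refused whole. "fingers" is the finger opening in cm, from 0 to 8.54, set as the call begins (left out, the last holds). The fingers move at their own pace and stop on an object; "grip_force" is the grip in N (left out, the last holds). Time passes only in rows, so rows that repeat a pose let the fingers close. It gives the time, the measured TCP pose, the force, the opening and the grip force at its end, in the units of the state.
- monitor.sense(): the state, without advancing time (a new reading comes with each control period).
- grab_frame(name): name is "scene" or "top"; returns a dict with "color" (384x512x3 uint8, blue, green, red), "mtx" (3x3 intrinsics, pixels), "xyz" and "rotation" of the camera in the world. Camera axes: x right, y up, looking along -z (the intrinsics and any distortion apply to the point x, -y, -z); pixel columns grow to the right and rows downward; lengths in mm; the calibration is good to about 2 mm. A picture is of the moment at which its call begins. There is no depth.
- workorder.hand_in(): hands the job in; it is judged then, once.
The state is a dict: "clock": time; "qpos": joint angles; "joint_vel": joint speeds; "joint_torque": joint torques, N m; "tool_pos": TCP position; "tcp_rot": TCP orientation; "force": force on the tool from outside, world axes, zero at the start; "ft_torque": the same for the moment, N m; "grip_width": finger opening in mm; "gripper_force": force on a finger pad.
Only numpy, scipy, OpenCV 4.12 (cv2) and the standard library are available. Lean on these libraries where they do the work, as an engineer would, in place of code of your own. Each camera call takes 0.05 s, during which the arm holds its last target. There are 200 camera calls.

### The job

The squat sample jar stands in the white tray, hemmed in behind three taller stoppered vessels: a round bottle, a square bottle and a conical flask. Clear all three onto the grey rubber mat, standing upright, before you move the jar, then set the jar upright in the middle of the balance's pan. Only when it stands there, put each of the three back upright, squarely on the very seat in the tray it came from, and leave the case, the beaker and the timer on the bench where they are.

Things in the scene. Friction and masses are not known exactly. Their poses are not given: they have to be found in the camera images.
- jar: Squat capped sample jar of amber glass, 44 mm diameter, 44 mm high in all; the top 12 mm is a flat black cap of 46 mm diameter. About 0.08 kg. Origin: centre of its underside; z up its axis.
- round_bottle: Amber bottle with a round body of 52 mm diameter up to 70 mm, a shoulder up to 88 mm, a neck of 26 mm diameter, then a black cap 32 mm in diameter from 100 to 125 mm (its top). About 0.25 kg. Best gripped by the cap. Origin: centre of its underside; z up its axis.
- square_bottle: Amber bottle with a square body 46 x 46 mm up to 76 mm, a short neck of 30 mm diameter (a 40 mm shoulder at its foot, up to 84 mm), then a black cap 36 mm in diameter from 92 to 118 mm (its top). About 0.25 kg. Best gripped by the cap. Origin: centre of its underside; z up its axis, x and y square to its sides.
- flask: Conical amber flask, 56 mm diameter at the foot, narrowing to a neck 22 mm in diameter at 85 mm, then a black stopper 28 mm in diameter from 104 to 130 mm (its top). About 0.22 kg. Best gripped by the stopper. Origin: centre of its underside; z up its axis.
- tray: Fixed white tray, 170 (x) x 200 mm (y), floor 6 mm and rim 12 mm above the bench. Flat grey discs mark four seats: the jar's at x +42, y 0 mm, the others at (-22, 0), (+20, +60), (+20, -60) mm. At the start each thing stands centred on a seat; which taller vessel is on which seat changes. Origin: centre of its underside, on the bench; z up.
- mat: Fixed grey rubber mat, 200 mm (x) by 250 mm (y), 3 mm thick, empty at the start: the side area. Origin: centre of its underside, on the bench; z up.
- balance: Fixed white laboratory balance, 230 mm (x, from -145 to +85 mm) by 195 mm (y), housing 44 mm high, with a flat round steel pan 124 mm in diameter whose top is 56 mm above the bench; display at the -x end. The pan does not move. Origin: on the bench, straight under the pan's centre; z up.
- case: Bystander: flat black electrode case with a blue inlay, 50 x 120 x 20 mm, long along its y. Origin: centre of its underside.
- beaker: Bystander: empty glass beaker, 66 mm across the rim, 75 mm high. Origin: centre of its underside.
- timer: Bystander: small white bench timer, 50 x 70 x 30 mm. Origin: centre of its underside.

How it is judged:
By the outcome, as a careful person would: the job done as asked, in the order asked, and still so for the second after the job is handed in, with the robot touching nothing.
It also fails if it takes over 144 s, if anything falls off the work surface, if the arm or the gripper's body presses on something with over 40 N, if the wrist force passes 120 N, or if a joint passes its speed limit or range.

## Working session

There is one attempt and no reset: what is moved stays moved. The work goes in short steps, Python scripts to look and compute and a tool call to move; the robot and the scene stay as the last step left them, time stands still between calls to the robot, and variables do not carry over. Pictures are saved under pics/ and viewed, at most 14 in all, crops included, and the job is handed in when it is done.

Besides the shell and the picture viewer there is one more tool, called after "Request:" as a command line: name --argument value ..., lists and objects as JSON in quotes. move_arm: Moves the arm, as the interface text tells. Its arguments: {"type":"object","properties":{"targets":{"type":"array"},"fingers":{"type":"number"},"grip_force":{"type":"number"}},"required":["targets"]}

```bash
ls; mkdir -p pics; python3 - <<'E'
from cell import monitor, grab_frame
import cv2,numpy as np
np.set_printoptions(precision=4,suppress=True)
print(monitor.sense())
for n in("scene","top"):
    f=grab_frame(n); cv2.imwrite(f"pics/{n}0.png",f["color"]); np.savez(f"pics/{n}0.npz",**f)
    print(n,f.keys(),f["mtx"],f["xyz"],f["rotation"])
E
```

```text
pics
{'clock': 0.0, 'qpos': array([ 1.0655,  0.3076,  1.5077, -0.    ,  1.3284, -0.0735]), 'joint_vel': array([-0.0006,  0.    , -0.0012,  0.0008, -0.    ,  0.0015]), 'joint_torque': array([ -0.0007, -45.755 , -25.1918,   0.0002,   0.0129,  -0.    ]), 'tool_pos': array([240.3442, 521.607 , 230.3817]), 'tcp_rot': array([-3.1396, -0.0001,  2.7097]), 'force': array([0.3137, 1.3582, 0.1823]), 'ft_torque': array([ 0.0335, -0.0378,  0.0035]), 'gripper_force': 0.0, 'grip_width': 85.15804264361837}
scene dict_keys(['color', 'mtx', 'xyz', 'rotation']) [[392.8763   0.     261.7139]
 [  0.     392.8763 187.2403]
 [  0.       0.       1.    ]] [1257.343  -230.1169  858.4425] [0.6948 0.0022 1.2418]
top dict_keys(['color', 'mtx', 'xyz', 'rotation']) [[380.864    0.     259.2383]
 [  0.     380.864  194.2785]
 [  0.       0.       1.    ]] [ 480.3445   -2.8019 1004.3236] [ 0.132  -0.0016 -1.5872]
```

View pics/scene0.png

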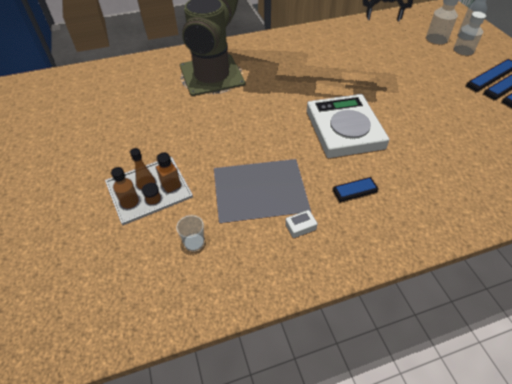

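View pics/top0.png

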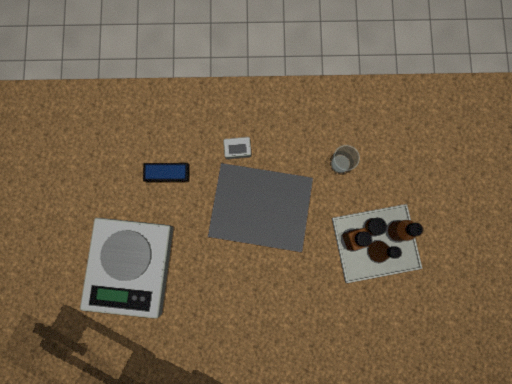

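The scene view shows the tray with the vessels at (148,185), the mat at (260,190) and the balance at (347,122). In the top view the tray is at (377,243): square bottle left at (357,240), flask at (380,252), round bottle at (405,231) and jar at (376,226). The mat is at (260,207), the pan at (126,255), the beaker at (343,160), the timer at (237,148) and the case at (166,172).

```bash
cat > h.py <<'E'
import cv2,numpy as np
from scipy.spatial.transform import Rotation as Ro
np.set_printoptions(precision=1,suppress=True)
def load(p): return dict(np.load(p))
def plane(f,uv,z):
    uv=np.atleast_2d(np.asarray(uv,float)); m=f["mtx"]
    d=np.c_[(uv[:,0]-m[0,2])/m[0,0],-(uv[:,1]-m[1,2])/m[1,1],-np.ones(len(uv))]
    d=Ro.from_euler("xyz",f["rotation"]).apply(d); c=f["xyz"]
    return (c+d*((z-c[2])/d[:,2:]))[:,:2]
def proj(f,P):
    P=np.atleast_2d(np.asarray(P,float)); m=f["mtx"]
    q=Ro.from_euler("xyz",f["rotation"]).inv().apply(P-f["xyz"])
    return np.c_[m[0,0]*q[:,0]/-q[:,2]+m[0,2], m[1,1]*q[:,1]/q[:,2]+m[1,2]]
def blobs(mask,roi,amin):
    M=np.zeros(mask.shape,np.uint8); x0,y0,x1,y1=roi; M[y0:y1,x0:x1]=mask[y0:y1,x0:x1]
    cs,_=cv2.findContours(M,cv2.RETR_EXTERNAL,cv2.CHAIN_APPROX_NONE)
    return sorted([c for c in cs if cv2.contourArea(c)>=amin],key=cv2.contourArea,reverse=True)
E
python3 - <<'E'
from h import *
f=load("pics/top0.npz"); im=f["color"]; hsv=cv2.cvtColor(im,cv2.COLOR_BGR2HSV)
def rect(n,mask,roi,z):
    c=blobs(mask,roi,50)[0]
    h=cv2.convexHull(c)[:,0,:]; w=plane(f,h,z).astype(np.float32)
    r=cv2.minAreaRect(w); print(n,r)
white=(hsv[...,1]<60)&(hsv[...,2]>130)
rect("tray z12",white,(320,195,435,290),12)
rect("balance z44",white,(75,210,180,325),44)
rect("timer",white,(215,130,260,165),30)
mat=(hsv[...,1]<70)&(hsv[...,2]<110); rect("mat",mat,(200,160,320,255),3)
pan=(hsv[...,1]<60)&(hsv[...,2]<165)&(hsv[...,2]>90)
rect("pan",pan,(95,225,158,284),56)
rect("case",(hsv[...,2]<90)|(hsv[...,0]>95)&(hsv[...,1]>100),(138,158,195,188),20)
dark=hsv[...,2]<42
for c in blobs(dark,(335,210,430,268),15):
    (x,y),r=cv2.minEnclosingCircle(c); print("dark",x,y,r,cv2.contourArea(c),plane(f,(x,y),118),plane(f,(x,y),44))
big=cv2.resize(im[200:290,325:435],None,fx=6,fy=6,interpolation=cv2.INTER_CUBIC)
cv2.imwrite("pics/crop0.png",cv2.convertScaleAbs(big,alpha=1.5,beta=10))
E
```

```text
tray z12 ((480.07464599609375, -305.0133056640625), (168.9263458251953, 191.1613311767578), 9.646645545959473)
balance z44 ((431.3641052246094, 329.5551452636719), (191.11209106445312, 225.953125), 83.08041381835938)
timer ((736.8522338867188, 49.624996185302734), (47.49819564819336, 67.41934204101562), 4.688861846923828)
mat ((580.6087646484375, -9.526077270507812), (249.14356994628906, 199.3082733154297), 79.69679260253906)
pan ((464.1059265136719, 324.38934326171875), (158.87274169921875, 140.98155212402344), 89.0649185180664)
case ((673.0848999023438, 237.51187133789062), (53.80573654174805, 121.11741638183594), 0.45035630464553833)
dark 378.539306640625 241.77947998046875 24.69630241394043 753.5 [[ 482.8 -280. ]] [[ 483.1 -303.1]]
dark 413.15625 229.0 8.397981643676758 161.0 [[ 510.9 -362. ]] [[ 513.5 -392. ]]
dark 396.6625061035156 230.14999389648438 9.855883598327637 137.0 [[ 508.9 -323.6]] [[ 511.3 -350.4]]
dark 350.6185607910156 239.26803588867188 9.865728378295898 78.0 [[ 489.7 -215.7]] [[ 490.4 -233.5]]
```

View pics/crop0.png

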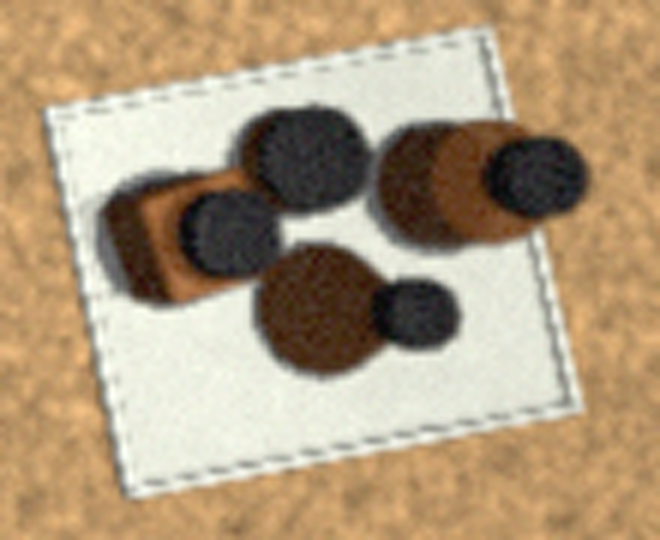

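The crop shows the square cap at (231,234), jar cap at (308,160), round cap at (537,177) and flask stopper at (417,315). The tray corners are at (45,107), (488,28), (580,410) and (132,497). I'll cast rays to these and compare them with the seats.

```bash
python3 - <<'E'
from h import *
f=load("pics/top0.npz")
u=lambda p:(np.array(p)+.5)/6-.5+[325,200]
c=plane(f,u([(45,107),(488,28),(580,410),(132,497)]),12); print(c, [np.linalg.norm(c[i]-c[i-1]) for i in range(4)])
ctr=c.mean(0); # top edges: TL=+x+y TR=+x-y BR=-x-y BL=-x+y
yv=(c[0]-c[1])+(c[3]-c[2]); xv=(c[0]-c[3])+(c[1]-c[2])
th=(np.arctan2(xv[1],xv[0])+np.arctan2(-yv[0],yv[1]))/2; R=np.array([[np.cos(th),-np.sin(th)],[np.sin(th),np.cos(th)]])
print("tray",ctr,th)
for n,p,z,s in (("sq",(231,234),118,(20,60)),("jar",(308,160),44,(42,0)),("rd",(537,177),125,(20,-60)),("fl",(417,315),130,(-22,0))):
    print(n,plane(f,u(p),z),"seat",ctr+R@s)
im=f["color"]; hsv=cv2.cvtColor(im,cv2.COLOR_BGR2HSV)
m=(hsv[...,1]<60)&(hsv[...,2]<185)&(hsv[...,2]>60)
g=cv2.GaussianBlur(cv2.cvtColor(im,cv2.COLOR_BGR2GRAY),(3,3),0)
print("gray pan/housing",g[255,126],g[230,160],g[280,100])
for t in (150,165,180):
  cs=blobs((g<t).astype(np.uint8),(98,226,156,284),300)
  if cs:
    e=cv2.fitEllipse(cs[0]); print(t,e,plane(f,e[0],56))
E
```

```text
[[ 548.1 -195.6]
 [ 579.5 -390.5]
 [ 414.9 -418.9]
 [ 381.7 -225.6]] [np.float64(169.13679665172427), np.float64(197.48571570053753), np.float64(167.02252248322608), np.float64(196.03797849436748)]
tray [ 481.1 -307.6] 0.16972948142559047
sq [[ 490.8 -244.6]] seat [ 490.6 -245.1]
jar [[ 521.9 -298.7]] seat [ 522.4 -300.5]
rd [[ 510.5 -361.3]] seat [ 510.9 -363.4]
fl [[ 459.  -310.2]] seat [ 459.4 -311.4]
gray pan/housing 119 163 158
150 ((125.72161102294922, 254.86209106445312), (50.451019287109375, 53.138580322265625), 55.00996398925781) [[461.3 324.2]]
165 ((126.5, 254.5), (67.45294189453125, 67.45294189453125), 0.0) [[462.2 322.4]]
180 ((126.5, 254.5), (67.45294189453125, 67.45294189453125), 0.0) [[462.2 322.4]]
```

The caps and seats agree within 2 mm. The pan centre is at about (461,324), and its apparent diameter of 126 mm matches the 124 mm given. My plan is to bring the tool to yaw π, so that tool axes = (-x, +y, -z) in the world, and keep that yaw throughout.

Request:
move_arm --targets '[[[-9,-3,-1,-0.14],[-18,-6,-2,-0.28],[-28.3,-9,-3,-0.432],[-28.3,-9,-3,-0.432],[-28.3,-9,-3,-0.432],[-28.3,-9,-3,-0.432],[-28.3,-9,-3,-0.432],[-28.3,-9,-3,-0.432],[-28.3,-9,-3,-0.432]]]' --fingers 6.5

```text
clock: 1.0
tool_pos: [459.0, 322.3, 260.7]
tcp_rot: [3.142, -0.002, -3.141]
force: [-0.7, 0.1, 0.1]
grip_width: 65.2
gripper_force: 0.0
```

```bash
cat > st.py <<'E'
from cell import monitor
import numpy as np,sys
np.set_printoptions(precision=2,suppress=True)
s=monitor.sense(); print(s["clock"],s["tool_pos"],np.round(s["tcp_rot"],4),s["force"],s["grip_width"],s["gripper_force"])
E
python3 st.py
```

```text
1.0 [459.   322.35 260.74] [ 3.14 -0.   -3.14] [-0.7   0.08  0.1 ] 65.233144042368 0.0
```

Request:
move_arm --targets '[[[-0.3,-5,0,0],[-0.6,-10,0,0],[-0.9,-15,0,0],[-1.2,-20,0,0],[-1.4,-25,0,0],[-1.7,-30,0,0],[-2,-35,0,0],[-2.3,-40,0,0],[-2.6,-45,0,0],[-2.9,-50,0,0],[-3.2,-54,0,0],[-3.2,-56.7,0,0],[-3.2,-56.7,4,0],[-3.2,-56.7,8,0],[-3.2,-56.7,11,0],[-3.2,-56.7,11,0],[-3.2,-56.7,11,0],[-3.2,-56.7,11,0],[-3.2,-56.7,11,0]]]' --fingers 6.5

```text
clock: 2.9
tool_pos: [493.7, -245.2, 153.4]
tcp_rot: [-3.14, 0.004, -3.14]
force: [0.0, -0.3, -0.7]
grip_width: 64.9
gripper_force: 0.0
```

```bash
python3 st.py; python3 - <<'E'
from cell import grab_frame
import cv2
f=grab_frame("scene"); cv2.imwrite("pics/s1.png",cv2.resize(f["color"][120:250,80:240],None,fx=5,fy=5*0.9,interpolation=cv2.INTER_CUBIC))
E
```

```text
2.9 [ 493.71 -245.21  153.38] [-3.14  0.   -3.14] [ 0.05 -0.31 -0.71] 64.93752944648814 0.0
```

View pics/s1.png

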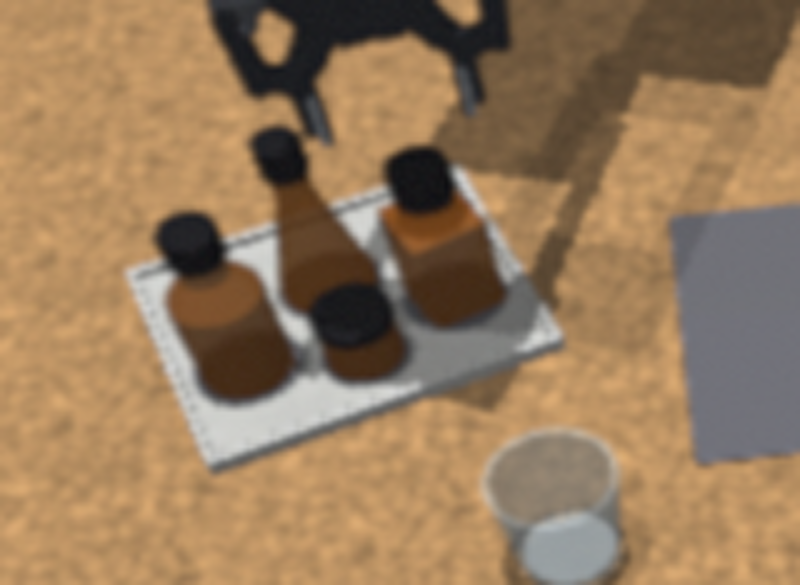

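The gripper tips at (320,140) and (475,105) straddle the square bottle's cap at (420,180) and sit above it. Next I descend and grip.

Request:
move_arm --targets '[[[0.1,0,1.5,0],[0.15,0,3,0],[0.15,0,4.5,0],[0.15,0,6,0],[0.15,0,6,0],[0.15,0,6,0],[0.15,0,6,0]]]' --fingers 6.5

```text
clock: 3.65
tool_pos: [491.5, -245.5, 92.6]
tcp_rot: [-3.14, 0.002, -3.141]
force: [0.2, -0.4, -0.0]
grip_width: 65.4
gripper_force: 0.0
```

Request:
move_arm --targets '[[[0,0,0,0],[0,0,0,0],[0,0,0,0],[0,0,0,0],[0,0,0,0],[0,0,0,0],[0,0,0,0],[0,0,0,0]]]' --fingers 2.5 --grip_force 45

```text
clock: 4.45
tool_pos: [491.2, -245.0, 92.2]
tcp_rot: [-3.141, 0.001, -3.141]
force: [-0.8, 0.7, 6.6]
grip_width: 35.0
gripper_force: 44.4
```

Request:
move_arm --targets '[[[0,0,-1,0],[0,0,-3,0],[0,0,-6,0],[0,0,-9,0],[0,0,-12,0],[0,0,-14,0],[-0.3,1,-14,0],[-1,3,-14,0],[-2,6,-14,0],[-3.2,9.5,-14,0],[-4.4,13,-14,0],[-5.5,16.5,-14,0],[-6.7,20,-14,0],[-7.8,23.5,-14,0],[-8.8,26.5,-14,0],[-9.6,29,-14,0],[-10.1,30.4,-14,0],[-10.3,30.9,-14,0],[-10.3,30.9,-14,0],[-10.3,30.9,-14,0]]]'

```text
clock: 6.45
tool_pos: [593.0, 63.1, 230.9]
tcp_rot: [-3.141, -0.001, 3.141]
force: [-0.2, 0.8, -2.1]
grip_width: 34.7
gripper_force: 45.4
```

Request:
move_arm --targets '[[[0,0,1,0],[0,0,3,0],[0,0,6,0],[0,0,9,0],[0,0,11.5,0],[0,0,13,0],[0,0,13.6,0],[0,0,13.9,0],[0,0,14.1,0],[0,0,14.2,0],[0,0,14.2,0],[0,0,14.2,0],[0,0,14.2,0]]]'

```text
clock: 7.75
tool_pos: [593.9, 64.1, 89.8]
tcp_rot: [3.142, 0.001, -3.141]
force: [0.4, 0.2, -2.7]
grip_width: 35.3
gripper_force: 45.4
```

```bash
python3 st.py; python3 - <<'E'
from cell import grab_frame
import cv2
f=grab_frame("scene"); cv2.imwrite("pics/s2.png",cv2.resize(f["color"][90:240,80:330],None,fx=3.2,fy=3.2,interpolation=cv2.INTER_CUBIC))
E
```

```text
7.75 [593.89  64.14  89.82] [ 3.14  0.   -3.14] [ 0.42  0.24 -2.71] 35.31451769568935 45.44829547405243
```

View pics/s2.png

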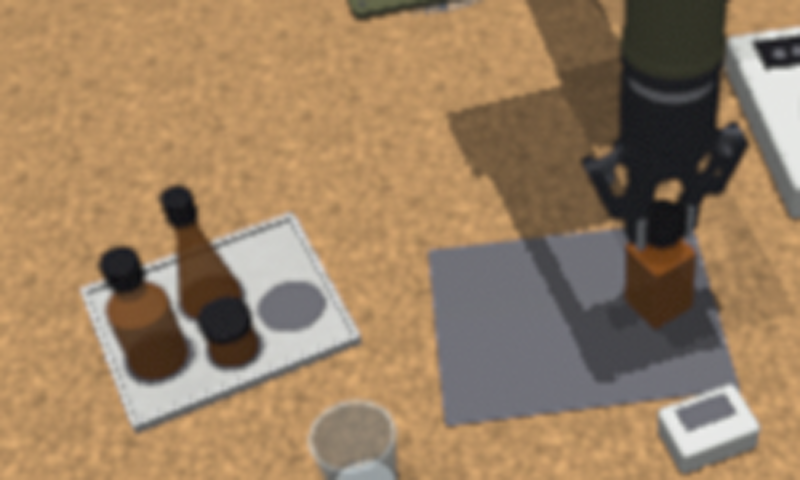

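The square bottle is held upright over the far end of the mat (660,290 in the crop), and its empty seat shows at (292,306). I'll lower the last millimetre.

Request:
move_arm --targets '[[[0,0,0.1,0],[0,0,0.1,0],[0,0,0.1,0]]]'

```text
clock: 8.1
tool_pos: [594.1, 64.2, 89.2]
tcp_rot: [3.141, 0.001, -3.141]
force: [-1.2, 1.2, 4.7]
grip_width: 34.8
gripper_force: 46.1
```

Request:
move_arm --targets '[[[0,0,0,0],[0,0,0,0],[0,0,0,0],[0,0,0,0],[0,0,-2,0],[0,0,-5,0],[0,0,-9,0],[0,0,-13,0],[0,0,-14,0]]]' --fingers 6

```text
clock: 9.0
tool_pos: [596.5, 64.2, 233.4]
tcp_rot: [3.141, 0.009, -3.141]
force: [0.5, -0.0, 0.9]
grip_width: 59.9
gripper_force: 0.0
```

Request:
move_arm --targets '[[[0.7,-2,0,0],[2.2,-6,0,0],[3.8,-10.5,0,0],[5.4,-15,0,0],[7,-19.5,0,0],[8.7,-24,0,0],[10.3,-28.5,0,0],[11.9,-33,0,0],[13.1,-36.5,0,0],[13.5,-37.5,0,0],[13.5,-37.5,3,0],[13.5,-37.5,6,0],[13.5,-37.5,6,0],[13.5,-37.5,6,0],[13.5,-37.5,6,0]]]'

```text
clock: 10.5
tool_pos: [459.8, -311.1, 169.6]
tcp_rot: [-3.14, 0.002, -3.141]
force: [0.5, 0.3, 0.3]
grip_width: 59.8
gripper_force: 0.0
```

```bash
python3 - <<'E'
from cell import monitor
print(monitor.sense()["tool_pos"])
from cell import grab_frame
import cv2
a=grab_frame("scene")["color"][90:240,80:330];b=grab_frame("top")["color"][130:290,200:435]
a=cv2.resize(a,(400,240));b=cv2.resize(b,(400,272))
import numpy as np
cv2.imwrite("pics/s3.png",cv2.resize(np.vstack([a,b]),None,fx=1.15,fy=1.15))
E
```

```text
[ 459.77645221 -311.06714336  169.56994393]
```

View pics/s3.png

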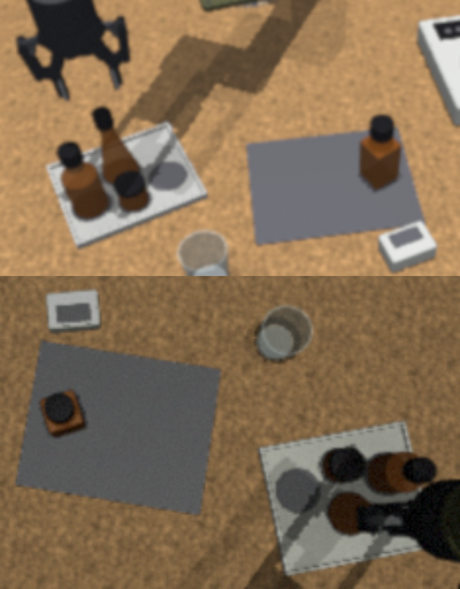

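The square bottle stands upright on the mat (380,155 in the scene half), and the gripper is over the flask. Next I descend and grip the stopper.

Request:
move_arm --targets '[[[0,0,1.5,0],[0,0,3,0],[0,0,4.5,0],[0,0,6,0],[0,0,6.5,0],[0,0,6.5,0],[0,0,6.5,0],[0,0,6.5,0]]]'

```text
clock: 11.4
tool_pos: [459.4, -311.5, 104.4]
tcp_rot: [-3.14, 0.002, -3.141]
force: [-0.2, -0.2, -0.4]
grip_width: 59.9
gripper_force: 0.0
```

Request:
move_arm --targets '[[[0,0,0,0],[0,0,0,0],[0,0,0,0],[0,0,0,0],[0,0,0,0],[0,0,0,0],[0,0,0,0],[0,0,0,0]]]' --fingers 1.8

```text
clock: 12.2
tool_pos: [458.9, -310.9, 103.8]
tcp_rot: [-3.141, 0.001, -3.141]
force: [-0.3, 2.6, 5.1]
grip_width: 26.8
gripper_force: 44.1
```

Request:
move_arm --targets '[[[0,0,-1,0],[0,0,-3,0],[0,0,-6,0],[0,0,-9,0],[0,0,-12,0],[0,0,-14,0],[-0.4,1,-14,0],[-1.2,3,-14,0],[-2.4,6,-14,0],[-3.8,9.5,-14,0],[-5.2,13,-14,0],[-6.6,16.5,-14,0],[-8,20,-14,0],[-9.4,23.5,-14,0],[-10.6,26.5,-14,0],[-11.5,28.6,-14,0],[-12,29.8,-14,0],[-12.1,30.1,-14,0],[-12.1,30.1,-14,0],[-12.1,30.1,-14,0]]]'

```text
clock: 14.2
tool_pos: [579.0, -10.9, 243.0]
tcp_rot: [-3.141, -0.001, 3.141]
force: [0.6, -0.2, -1.9]
grip_width: 26.6
gripper_force: 44.6
```

Request:
move_arm --targets '[[[0,0,1,0],[0,0,3,0],[0,0,6,0],[0,0,9,0],[0,0,11.5,0],[0,0,13,0],[0,0,13.7,0],[0,0,14,0],[0,0,14.2,0],[0,0,14.3,0],[0,0,14.3,0],[0,0,14.3,0],[0,0,14.3,0]]]'

```text
clock: 15.5
tool_pos: [580.0, -9.9, 101.0]
tcp_rot: [-3.141, 0.001, -3.141]
force: [-0.9, 0.2, -0.2]
grip_width: 26.5
gripper_force: 44.7
```

Request:
move_arm --targets '[[[0,0,0.05,0],[0,0,0.05,0],[0,0,0.05,0],[0,0,0.05,0],[0,0,-2,0],[0,0,-5,0],[0,0,-9,0],[0,0,-13,0],[0,0,-14,0]]]' --fingers 5.8

```text
clock: 16.4
tool_pos: [582.5, -10.1, 245.5]
tcp_rot: [-3.141, 0.009, -3.141]
force: [1.2, 0.1, 1.1]
grip_width: 57.7
gripper_force: 0.0
```

Request:
move_arm --targets '[[[0.4,-2,0,0],[1.2,-6,0,0],[2.1,-10.5,0,0],[3,-15,0,0],[3.9,-19.5,0,0],[4.8,-24,0,0],[5.7,-28.5,0,0],[6.5,-33,0,0],[6.9,-35.2,0,0],[6.9,-35.2,3,0],[6.9,-35.2,6,0],[6.9,-35.2,7,0],[6.9,-35.2,7,0],[6.9,-35.2,7,0],[6.9,-35.2,7,0]]]'

```text
clock: 17.9
tool_pos: [511.8, -362.4, 172.0]
tcp_rot: [-3.14, 0.002, -3.141]
force: [-0.3, -0.0, 0.4]
grip_width: 57.9
gripper_force: 0.0
```

Request:
move_arm --targets '[[[0,0,1.5,0],[0,0,3,0],[0,0,4.5,0],[0,0,6,0],[0,0,7.2,0],[0,0,7.2,0],[0,0,7.2,0],[0,0,7.2,0]]]'

```text
clock: 18.7
tool_pos: [511.4, -362.5, 99.4]
tcp_rot: [-3.14, 0.002, -3.141]
force: [0.7, 0.3, -0.7]
grip_width: 57.9
gripper_force: 0.0
```

Request:
move_arm --targets '[[[0,0,0,0],[0,0,0,0],[0,0,0,0],[0,0,0,0],[0,0,0,0],[0,0,0,0],[0,0,0,0],[0,0,0,0]]]' --fingers 2.2

```text
clock: 19.5
tool_pos: [511.1, -362.2, 99.2]
tcp_rot: [-3.141, 0.001, -3.141]
force: [0.9, 1.4, 5.5]
grip_width: 30.7
gripper_force: 44.4
```

Request:
move_arm --targets '[[[0,0,-1,0],[0,0,-3,0],[0,0,-6,0],[0,0,-9,0],[0,0,-12,0],[0,0,-14,0],[-0.2,1,-14,0],[-0.6,3,-14,0],[-1.2,6,-14,0],[-1.9,9.5,-14,0],[-2.6,13,-14,0],[-3.3,16.5,-14,0],[-4,20,-14,0],[-4.7,23.5,-14,0],[-5.3,26,-14,0],[-5.5,27.3,-14,0],[-5.6,27.8,-14,0],[-5.6,27.8,-14,0],[-5.6,27.8,-14,0]]]'

```text
clock: 21.4
tool_pos: [566.2, -84.7, 237.9]
tcp_rot: [-3.141, -0.001, 3.141]
force: [0.5, -0.8, -1.5]
grip_width: 30.8
gripper_force: 44.9
```

Request:
move_arm --targets '[[[0,0,1,0],[0,0,3,0],[0,0,6,0],[0,0,9,0],[0,0,11.5,0],[0,0,13,0],[0,0,13.7,0],[0,0,14,0],[0,0,14.2,0],[0,0,14.3,0],[0,0,14.35,0],[0,0,14.35,0],[0,0,14.35,0]]]'

```text
clock: 22.7
tool_pos: [567.5, -84.2, 96.2]
tcp_rot: [-3.141, 0.002, -3.141]
force: [-1.1, -0.5, 5.5]
grip_width: 30.7
gripper_force: 45.6
```

Request:
move_arm --targets '[[[0,0,0,0],[0,0,0,0],[0,0,0,0],[0,0,0,0],[0,0,-2,0],[0,0,-5,0],[0,0,-9,0],[0,0,-13,0],[0,0,-14,0]]]' --fingers 5.8

```text
clock: 23.6
tool_pos: [569.4, -84.5, 239.7]
tcp_rot: [-3.14, 0.009, -3.141]
force: [0.5, -0.1, 0.7]
grip_width: 58.3
gripper_force: 0.0
```

Request:
move_arm --targets '[[[0.4,-2,0,0],[1.2,-6,0,0],[2.1,-10.5,0,0],[3,-15,0,0],[3.9,-19,0,0],[4.5,-21.5,0,0],[4.5,-21.5,4,0],[4.5,-21.5,8,0],[4.5,-21.5,12,0],[4.5,-21.5,15,0],[4.5,-21.5,16,0],[4.5,-21.5,16,0],[4.5,-21.5,16,0],[4.5,-21.5,16,0]]]' --fingers 6.6

```text
clock: 25.0
tool_pos: [523.1, -299.8, 76.7]
tcp_rot: [-3.139, 0.003, -3.141]
force: [0.9, -0.2, -0.2]
grip_width: 66.0
gripper_force: 0.0
```

```bash
python3 - <<'E'
from cell import grab_frame
import cv2, numpy as np
f=grab_frame("top"); np.savez("pics/top4.npz",**f)
a=grab_frame("scene")["color"][90:240,80:330];b=f["color"][130:290,200:435]
a=cv2.resize(a,(400,240));b=cv2.resize(b,(400,272))
cv2.imwrite("pics/s4.png",cv2.resize(np.vstack([a,b]),None,fx=1.15,fy=1.15))
E
```

```text
(no output)
```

View pics/s4.png

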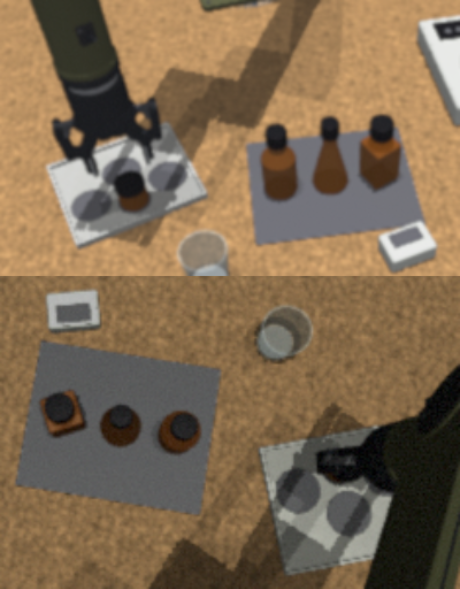

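All three stand upright on the mat at (278,165), (330,158) and (380,155). The gripper straddles the jar at (130,190).

Request:
move_arm --targets '[[[0,0,1.5,0],[0,0,3,0],[0,0,4.2,0],[0,0,5.0,0],[0,0,5.1,0],[0,0,5.1,0],[0,0,5.1,0]]]'

```text
clock: 25.8
tool_pos: [522.1, -299.2, 24.3]
tcp_rot: [-3.141, 0.001, -3.141]
force: [-0.5, -0.0, -0.2]
grip_width: 65.7
gripper_force: 0.0
```

Request:
move_arm --targets '[[[0,0,0,0],[0,0,0,0],[0,0,0,0],[0,0,0,0],[0,0,0,0],[0,0,0,0],[0,0,0,0]]]' --fingers 3.6 --grip_force 35

```text
clock: 26.5
tool_pos: [522.1, -299.3, 24.6]
tcp_rot: [-3.141, 0.001, -3.141]
force: [-0.8, 0.5, 6.2]
grip_width: 44.5
gripper_force: 35.6
```

Request:
move_arm --targets '[[[0,0,-1,0],[0,0,-3,0],[0,0,-7,0],[0,0,-11,0],[0,0,-15,0],[0,0,-19,0],[0.1,1,-21,0],[0.3,3,-22,0],[0.6,6.5,-22,0],[1,10.5,-22,0],[1.5,15,-22,0],[1.9,19.5,-22,0],[2.4,24,-22,0],[2.8,28.5,-22,0],[3.2,33,-22,0],[3.7,37.5,-22,0],[4.1,42,-22,0],[4.6,46.5,-22,0],[5,51,-22,0],[5.4,55,-22,0]]]'

```text
clock: 28.5
tool_pos: [464.8, 253.3, 242.6]
tcp_rot: [-3.141, -0.003, -3.14]
force: [0.7, 0.5, -1.0]
grip_width: 44.5
gripper_force: 35.9
```

Request:
move_arm --targets '[[[0.3,3,0,0],[0.5,5.5,0,0],[0.6,6.9,0,0],[0.7,7.3,0,0],[0.7,7.3,1,0],[0.7,7.3,4,0],[0.7,7.3,8,0],[0.7,7.3,12,0],[0.7,7.3,14.5,0],[0.7,7.3,15.5,0],[0.7,7.3,15.5,0],[0.7,7.3,15.5,0],[0.7,7.3,15.5,0]]]'

```text
clock: 29.8
tool_pos: [461.9, 324.5, 90.5]
tcp_rot: [3.14, 0.003, 3.141]
force: [0.4, -0.4, -0.5]
grip_width: 44.6
gripper_force: 36.0
```

```bash
python3 st.py; python3 - <<'E'
from h import *
from cell import grab_frame
f=grab_frame("scene"); np.savez("pics/scene5.npz",**f); im=f["color"]
print(proj(f,[461.5,324,56]))
cv2.imwrite("pics/s5.png",cv2.resize(im[60:180,280:410],None,fx=5,fy=5,interpolation=cv2.INTER_CUBIC))
# pan centre from the first (unobstructed) scene frame
g=load("pics/scene0.npz"); gr=cv2.cvtColor(g["color"],cv2.COLOR_BGR2GRAY); print(gr[123,350],gr[140,365])
for t in (150,165):
    for c in blobs((gr<t).astype(np.uint8),(326,108,374,139),200)[:1]:
        e=cv2.fitEllipse(c); print(t,e,plane(g,e[0],56))
E
```

```text
29.8 [461.89 324.53  90.47] [3.14 0.   3.14] [ 0.38 -0.38 -0.5 ] 44.63722872202454 35.95411956310272
[[348.9 121.6]]
161 223
165 ((350.0353698730469, 124.40894317626953), (26.636940002441406, 39.05272674560547), 97.68234252929688) [[474.5 321.4]]
```

View pics/s5.png

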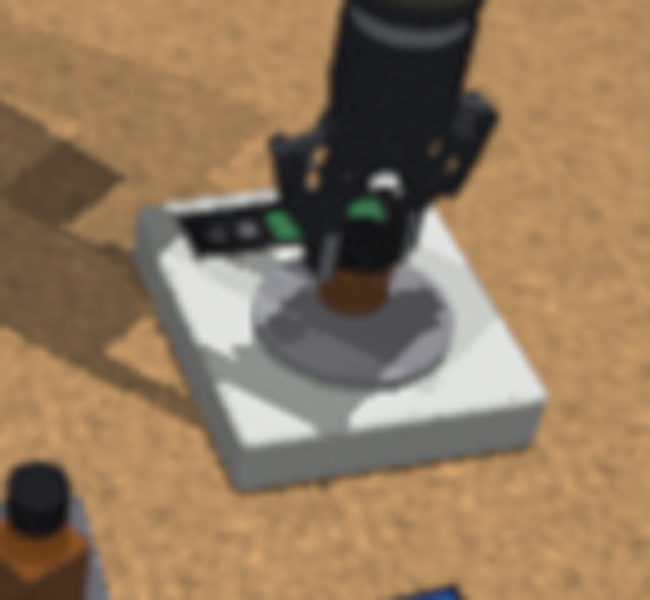

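The jar hangs about 16 mm over the pan (353,290 in the crop). The scene view puts the pan centre 12 mm farther in x than the top view did, so I'll cross-check both cameras before setting it down.

```bash
python3 - <<'E'
from h import *
from cell import grab_frame
f0=load("pics/top0.npz"); g0=load("pics/scene0.npz"); g5=load("pics/scene5.npz")
print("f0",f0["xyz"],f0["rotation"],"g",g0["xyz"],g5["xyz"],g5["rotation"])
# mat in scene
def cont(f,mask,roi,z,n):
    c=blobs(mask.astype(np.uint8),roi,100)[0]; w=plane(f,cv2.convexHull(c)[:,0,:],z).astype(np.float32)
    print(n,cv2.minAreaRect(w))
h=cv2.cvtColor(g0["color"],cv2.COLOR_BGR2HSV)
cont(g0,(h[...,1]<90)&(h[...,2]<125),(205,150,318,225),3,"mat scene")
print("pan edge rays: scene", plane(g0,[(330.4,124.4),(369.6,124.4),(350,111),(350,137.7)],56))
b=cv2.cvtColor(f0["color"],cv2.COLOR_BGR2GRAY)
print("top col",b[222:290,126]); print("top row",b[255,92:162])
s=cv2.cvtColor(g0["color"],cv2.COLOR_BGR2GRAY); print("scene col",s[98:150,350])
t=grab_frame("top"); np.savez("pics/top5.npz",**t)
cv2.imwrite("pics/t5.png",np.hstack([cv2.resize(q["color"][205:325,70:185],None,fx=3.4,fy=3.4,interpolation=cv2.INTER_CUBIC) for q in(f0,t)]))
E
```

```text
f0 [ 480.3   -2.8 1004.3] [ 0.1 -0.  -1.6] g [1257.3 -230.1  858.4] [1257.3 -230.1  858.4] [0.7 0.  1.2]
mat scene ((585.9536743164062, -8.721023559570312), (246.16734313964844, 197.396240234375), 79.7066879272461)
pan edge rays: scene [[454.9 264.5]
 [494.  378. ]
 [417.1 350.6]
 [527.8 294.1]]
top col [155 164 162 162 161 162 164 151 113 112 115 118 116 115 120 116 118 121
 119 118 117 119 118 116 115 113 116 117 119 120 121 115 117 120 117 116
 118 117 119 117 115 120 119 121 120 116 121 122 121 118 117 119 122 115
 118 121 121 123 130 157 162 161 162 159 160 159 143  46]
top row [160 159 159 160 160 161 162 154 136 119 114 116 111 114 114 116 117 118
 116 114 117 117 117 117 112 117 116 115 118 117 117 118 123 118 120 122
 118 121 120 123 120 121 121 121 121 122 126 122 121 120 122 124 123 126
 126 123 125 117  85 107 160 164 160 162 160 162 159 162 164 161]
scene col [103  42  67  92  98  97  95  82  75 141 207 211 179 161 160 160 160 161
 161 160 159 160 161 161 160 161 162 161 160 160 161 162 163 163 163 162
 158 140 105 103 147 200 222 223 223 222 217 192 147 114 107 108]
```

View pics/t5.png

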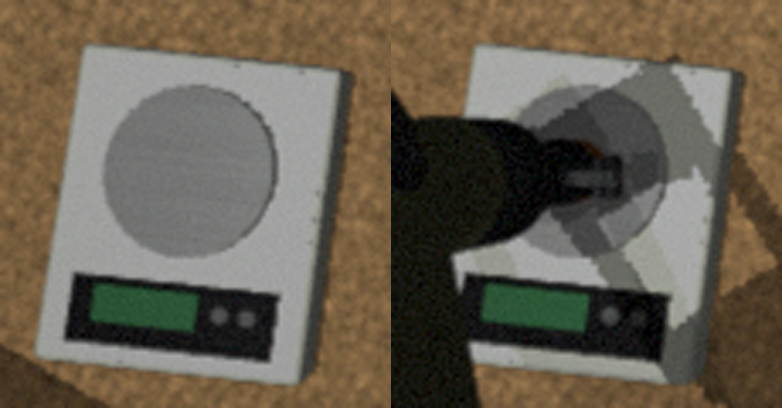

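```bash
python3 - <<'E'
from h import *
t=load("pics/top5.npz"); t0=load("pics/top0.npz")
for z in (56,95,110,130,150): print(z,proj(t,[(461.9,324.5-40,z),(461.9,324.5,z),(461.9,324.5+40,z)]).ravel())
print("fingers px at",[(70+(a-391)/3.4,205+b/3.4) for a,b in((565,178),(620,178))])
g=cv2.cvtColor(t["color"],cv2.COLOR_BGR2GRAY).astype(int)
print(g[240:272,118:142:2])
E
```

```text
56 [141.9 254.4 125.6 254.6 109.3 254.9]
95 [136.9 254.8 119.9 255.  102.9 255.3]
110 [134.8 254.9 117.6 255.2 100.3 255.5]
130 [132.  255.2 114.3 255.5  96.6 255.7]
150 [129.  255.4 110.9 255.7  92.8 256. ]
fingers px at [(121.1764705882353, 257.3529411764706), (137.3529411764706, 257.3529411764706)]
[[ 54  54  53  59  57  55  68  72  75  71  74  73]
 [ 52  56  55  52  53  51  64  74  70  76  72  72]
 [ 53  57  56  55  55  55  58  74  75  71  73  73]
 [ 54  54  52  54  53  49  54  67  69  72  69  74]
 [ 54  52  57  59  53  58  54  57  73  74  73  74]
 [ 49  42  52  48  52  54  56  55  76  69  75  76]
 [ 15  12  23  22  33  46  57  56  71  70  73  78]
 [  0   0   0   9  23  25  47  56  68  70  71  71]
 [ 20   0   7  13   6  24  38  53  67  75  76  70]
 [ 12   5   1   9   1  26  22  51  61  68  73  72]
 [  4   8   9   1  10   9  20  35  49  45  67  68]
 [ 19   5  13   0  18   3  20  22  22  15  60  65]
 [  3   6   6   3   2   2  32  13  24   7  54  67]
 [  6   9   6  17  12  13  34  19  20  16  48  56]
 [  0  18   9   6  21  19  33  15  23  17  48  50]
 [  1  10  27  40  35  41  41  36  43  24  51  56]
 [  2  25  40  54  51  50  52  44  55  25  50  60]
 [  2   3  36  47  57  53  51  43  53  26  50  59]
 [  2  22  38  54  57  48  52  43  47  35  52  68]
 [  5  10  24  39  51  41  48  40  46  33  49  67]
 [  1  16   4   6  17  20  31  14  36  16  49  62]
 [  8  13   2   0   7   1  47  21  29  15  43  69]
 [  8   8  14  13   5  25  42  21  38  21  48  65]
 [  4   5   0  16  30  44  53  45  39  40  49  80]
 [ 13  19  20  31  50  58  54  54  52  59  62  88]
 [ 30  30  41  55  55  51  58  56  56  55  88 108]
 [ 54  57  56  55  56  62  69  52  58  77 109 112]
 [ 53  54  47  51  52  69  68  61  75 108 111 112]
 [ 55  50  56  53  65  71  69  85 105 110 112 113]
 [ 70  55  54  60  72  75  79 111 109 113 112 111]
 [108  60  62  69  72  73  85 123 108 108 114 110]
 [120  72  69  67  69  68  74 122 109 111 109 107]]
```

The fingers appear 2 px lower in the top view than the robot pose predicts, so top-view x values read about 5 mm low everywhere. All moves so far were relative within that same view, so the offset cancels: the jar sits about 5 mm to +x of the TCP, and so does the pan centre. I'll set it down.

Request:
move_arm --targets '[[[0,0,0.6,0],[0,0,1.1,0],[0,0,1.4,0],[0,0,1.55,0],[0,0,1.55,0],[0,0,1.55,0]]]'

```text
clock: 30.5
tool_pos: [460.2, 323.9, 74.6]
tcp_rot: [-3.142, -0.0, -3.141]
force: [-4.4, -2.1, 11.3]
grip_width: 45.0
gripper_force: 36.9
```

Request:
move_arm --targets '[[[0,0,-0.08,0],[0,0,-0.08,0],[0,0,-0.08,0]]]'

```text
clock: 30.8
tool_pos: [460.2, 323.9, 74.6]
tcp_rot: [-3.141, -0.0, -3.141]
force: [-2.4, -1.4, 8.1]
grip_width: 44.7
gripper_force: 36.3
```

Request:
move_arm --targets '[[[0,0,0,0],[0,0,0,0],[0,0,0,0],[0,0,0,0],[0,0,-2,0],[0,0,-5,0],[0,0,-9,0],[0,0,-13,0],[0,0,-16,0],[0,0,-16,0],[0,-5,-16,0],[0,-10,-16,0],[0,-15,-16,0],[0,-20,-16,0],[0,-20,-16,0],[0,-20,-16,0]]]' --fingers 6.5

```text
clock: 32.4
tool_pos: [460.2, 122.9, 233.4]
tcp_rot: [3.141, -0.001, 3.138]
force: [0.1, 1.3, 0.2]
grip_width: 65.3
gripper_force: 0.0
```

```bash
python3 st.py; python3 - <<'E'
from h import *
from cell import grab_frame
t=grab_frame("top"); g=grab_frame("scene"); np.savez("pics/top6.npz",**t); np.savez("pics/scene6.npz",**g)
a=cv2.resize(t["color"][205:325,70:185],None,fx=3.3,fy=3.3,interpolation=cv2.INTER_CUBIC); b=cv2.resize(g["color"][85:165,295:395],None,fx=4,fy=396/80,interpolation=cv2.INTER_CUBIC)
cv2.imwrite("pics/s6.png",np.hstack([a,b]))
d=(cv2.cvtColor(t["color"],cv2.COLOR_BGR2GRAY)<45).astype(np.uint8)
for c in blobs(d,(98,226,156,284),30):
    e=cv2.minEnclosingCircle(c); print("jar cap top",e,plane(t,e[0],100),"pan was 461.3 324.2")
# mat vessels by cap, top view (true x about +5)
for c in blobs(d,(205,165,315,250),15):
    e=cv2.minEnclosingCircle(c); print(e,plane(t,e[0],125))
E
```

```text
32.4 [460.17 122.95 233.41] [ 3.14 -0.    3.14] [0.09 1.33 0.21] 65.30596746960714 0.0
jar cap top ((126.5, 233.0), 29.34716033935547) [[513.2 308.8]] pan was 461.3 324.2
((261.1226501464844, 205.94338989257812), 10.119163513183594) [[569.7 -10.1]]
((291.0, 209.5), 11.10190200805664) [[560.3 -79.2]]
((229.6968536376953, 197.7440948486328), 8.207059860229492) [[590.1  62.7]]
((235.0, 208.0), 8.544103622436523) [[565.9  50.5]]
```

View pics/s6.png

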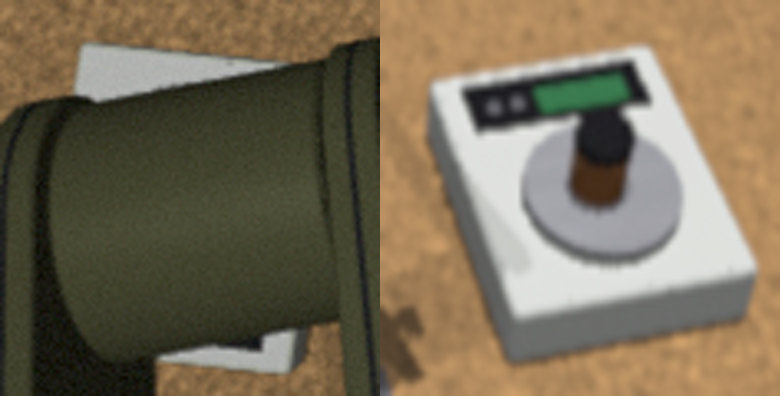

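The jar stands centred on the pan: its foot is at about (599,187) and the pan centre at about (602,186) in the right-hand crop, roughly 3 mm apart. Next I return the round bottle.

Request:
move_arm --targets '[[[-1,-2,0,0],[-3,-6,0,0],[-5.2,-10,0,0],[-7.5,-14.5,0,0],[-9.8,-19,0,0],[-10.7,-20.7,0,0],[-10.7,-20.7,3,0],[-10.7,-20.7,6,0],[-10.7,-20.7,6.5,0],[-10.7,-20.7,6.5,0],[-10.7,-20.7,6.5,0]]]' --fingers 5.8

```text
clock: 33.6
tool_pos: [568.6, -81.9, 170.2]
tcp_rot: [-3.141, 0.002, -3.14]
force: [-0.7, -0.5, 0.1]
grip_width: 58.1
gripper_force: 0.0
```

Request:
move_arm --targets '[[[0.05,-0.1,1.5,0],[0.1,-0.2,3,0],[0.1,-0.2,4.5,0],[0.1,-0.2,6,0],[0.1,-0.2,7.3,0],[0.1,-0.2,7.3,0],[0.1,-0.2,7.3,0],[0.1,-0.2,7.3,0]]]'

```text
clock: 34.4
tool_pos: [567.6, -85.0, 97.2]
tcp_rot: [-3.141, 0.002, -3.141]
force: [0.8, 0.1, 0.5]
grip_width: 57.8
gripper_force: 0.0
```

Request:
move_arm --targets '[[[0,0,0,0],[0,0,0,0],[0,0,0,0],[0,0,0,0],[0,0,0,0],[0,0,0,0],[0,0,0,0],[0,0,0,0]]]' --fingers 2.2 --grip_force 45

```text
clock: 35.2
tool_pos: [567.2, -84.8, 96.9]
tcp_rot: [3.142, 0.002, -3.141]
force: [0.1, 1.1, 5.8]
grip_width: 30.6
gripper_force: 44.3
```

Request:
move_arm --targets '[[[0,0,-1,0],[0,0,-3,0],[0,0,-6,0],[0,0,-9,0],[0,0,-12,0],[0,0,-14,0],[0.2,-1,-14,0],[0.6,-3,-14,0],[1.2,-6,-14,0],[1.9,-9.5,-14,0],[2.6,-13,-14,0],[3.3,-16.5,-14,0],[4,-20,-14,0],[4.7,-23.5,-14,0],[5.3,-26,-14,0],[5.5,-27.3,-14,0],[5.6,-27.8,-14,0],[5.6,-27.8,-14,0],[5.6,-27.8,-14,0],[5.6,-27.8,-14,0]]]'

```text
clock: 37.2
tool_pos: [511.0, -361.5, 236.1]
tcp_rot: [3.141, -0.0, -3.14]
force: [-0.7, 0.1, -2.3]
grip_width: 30.9
gripper_force: 44.8
```

Request:
move_arm --targets '[[[0,0,1,0],[0,0,3,0],[0,0,6,0],[0,0,9,0],[0,0,11.5,0],[0,0,12.5,0],[0,0,13,0],[0,0,13,0],[0,0,13,0],[0,0,13,0]]]'

```text
clock: 38.2
tool_pos: [511.6, -363.6, 107.6]
tcp_rot: [-3.14, 0.002, -3.141]
force: [-0.1, -0.0, -2.1]
grip_width: 30.9
gripper_force: 44.9
```

Request:
move_arm --targets '[[[0,0.1,0.3,0],[0,0.1,0.55,0],[0,0.1,0.7,0],[0,0.1,0.7,0],[0,0.1,0.7,0],[0,0.1,0.7,0]]]'

```text
clock: 38.8
tool_pos: [511.0, -361.9, 100.0]
tcp_rot: [-3.141, 0.001, -3.141]
force: [-1.0, 1.2, 5.5]
grip_width: 31.1
gripper_force: 45.5
```

Request:
move_arm --targets '[[[0,0,0,0],[0,0,0,0],[0,0,0,0],[0,0,0,0],[0,0,-2,0],[0,0,-5,0],[0,0,-9,0],[0,0,-13,0],[0,0,-14,0],[0,0,-14,0]]]' --fingers 5.8

```text
clock: 39.8
tool_pos: [511.8, -362.9, 241.5]
tcp_rot: [-3.138, 0.004, -3.141]
force: [-0.7, -0.4, -1.2]
grip_width: 57.9
gripper_force: 0.0
```

Request:
move_arm --targets '[[[-0.4,2,0,0],[-1.2,6,0,0],[-2.1,10.5,0,0],[-3,15,0,0],[-3.9,19.5,0,0],[-4.8,24,0,0],[-5.7,28.5,0,0],[-6.5,33,0,0],[-6.9,35.2,0,0],[-6.9,35.2,3,0],[-6.9,35.2,6,0],[-6.9,35.2,7,0],[-6.9,35.2,7,0],[-6.9,35.2,7,0],[-6.9,35.2,7,0]]]'

```text
clock: 41.3
tool_pos: [580.5, -10.2, 170.3]
tcp_rot: [-3.141, 0.002, 3.141]
force: [-0.3, -0.8, -0.3]
grip_width: 57.8
gripper_force: 0.0
```

```bash
python3 - <<'E'
from h import *
from cell import grab_frame
g=grab_frame("scene"); t=grab_frame("top"); np.savez("pics/top7.npz",**t)
a=cv2.resize(g["color"][90:240,80:330],(500,300)); b=cv2.resize(t["color"][195:290,320:440],(378,300),interpolation=cv2.INTER_CUBIC)
cv2.imwrite("pics/s7.png",cv2.resize(np.hstack([a,b]),(790,270)))
E
```

```text
(no output)
```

View pics/s7.png

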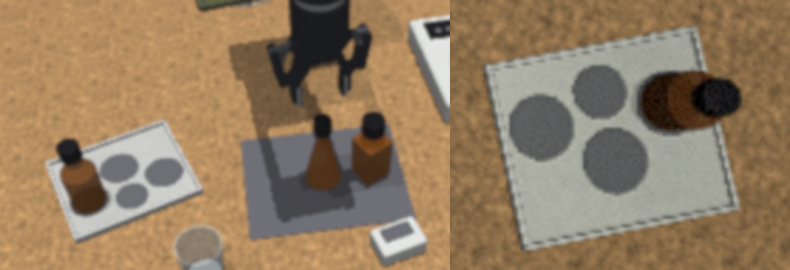

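The round bottle is back upright on its seat (670,100 in the right half), and the gripper hangs over the flask. Next I grip the flask.

Request:
move_arm --targets '[[[0,0,1.5,0],[0,0,3,0],[0,0,4.5,0],[0,0,6,0],[0,0,6.9,0],[0,0,6.9,0],[0,0,6.9,0],[0,0,6.9,0]]]'

```text
clock: 42.2
tool_pos: [580.4, -10.0, 101.1]
tcp_rot: [-3.141, 0.002, -3.141]
force: [0.7, -1.1, 0.1]
grip_width: 58.3
gripper_force: 0.0
```

Request:
move_arm --targets '[[[0,0,0,0],[0,0,0,0],[0,0,0,0],[0,0,0,0],[0,0,0,0],[0,0,0,0],[0,0,0,0],[0,0,0,0]]]' --fingers 1.8

```text
clock: 43.0
tool_pos: [580.1, -9.7, 100.8]
tcp_rot: [3.141, 0.001, -3.141]
force: [0.3, 0.6, 5.6]
grip_width: 26.9
gripper_force: 44.3
```

Request:
move_arm --targets '[[[0,0,-1,0],[0,0,-3,0],[0,0,-6,0],[0,0,-9,0],[0,0,-12,0],[0,0,-14,0],[0.4,-1,-14,0],[1.2,-3,-14,0],[2.4,-6,-14,0],[3.8,-9.5,-14,0],[5.2,-13,-14,0],[6.6,-16.5,-14,0],[8,-20,-14,0],[9.4,-23.5,-14,0],[10.6,-26.5,-14,0],[11.5,-28.6,-14,0],[12,-29.8,-14,0],[12.1,-30.1,-14,0],[12.1,-30.1,-14,0],[12.1,-30.1,-14,0]]]'

```text
clock: 45.0
tool_pos: [458.8, -309.9, 239.7]
tcp_rot: [3.14, -0.0, -3.141]
force: [-0.7, 1.0, -2.1]
grip_width: 27.0
gripper_force: 44.5
```

Request:
move_arm --targets '[[[0,0,1,0],[0,0,3,0],[0,0,6,0],[0,0,9,0],[0,0,11.5,0],[0,0,12.5,0],[0,0,13,0],[0,0,13,0],[0,0,13,0],[0,0,13,0]]]'

```text
clock: 46.0
tool_pos: [459.5, -311.6, 111.4]
tcp_rot: [-3.14, 0.002, -3.141]
force: [0.3, -0.3, -1.3]
grip_width: 26.3
gripper_force: 44.5
```

Request:
move_arm --targets '[[[0,0,0.3,0],[0,0,0.55,0],[0,0,0.72,0],[0,0,0.72,0],[0,0,0.72,0],[0,0,0.72,0]]]'

```text
clock: 46.6
tool_pos: [459.0, -311.1, 103.8]
tcp_rot: [-3.141, 0.001, -3.141]
force: [-2.0, 1.4, 6.6]
grip_width: 26.5
gripper_force: 45.1
```

Request:
move_arm --targets '[[[0,0,0,0],[0,0,0,0],[0,0,0,0],[0,0,0,0],[0,0,-2,0],[0,0,-5,0],[0,0,-9,0],[0,0,-12,0],[0,0,-13,0],[0,0,-13,0]]]' --fingers 6

```text
clock: 47.6
tool_pos: [459.4, -311.6, 234.4]
tcp_rot: [-3.139, 0.003, -3.141]
force: [-0.5, 0.3, 0.3]
grip_width: 60.0
gripper_force: 0.0
```

Request:
move_arm --targets '[[[-0.7,2,0,0],[-2.2,6,0,0],[-3.8,10.5,0,0],[-5.4,15,0,0],[-7,19.5,0,0],[-8.7,24,0,0],[-10.3,28.5,0,0],[-11.9,33,0,0],[-13.1,36.5,0,0],[-13.5,37.5,0,0],[-13.5,37.5,3,0],[-13.5,37.5,6,0],[-13.5,37.5,8,0],[-13.5,37.5,8,0],[-13.5,37.5,8,0],[-13.5,37.5,8,0]]]'

```text
clock: 49.2
tool_pos: [594.3, 63.6, 153.7]
tcp_rot: [-3.141, 0.001, 3.141]
force: [-0.5, -0.4, -0.4]
grip_width: 59.9
gripper_force: 0.0
```

Request:
move_arm --targets '[[[0,0,1.5,0],[0,0,3,0],[0,0,4.5,0],[0,0,5.8,0],[0,0,6.4,0],[0,0,6.4,0],[0,0,6.4,0],[0,0,6.4,0]]]'

```text
clock: 50.0
tool_pos: [594.3, 64.1, 89.7]
tcp_rot: [3.142, 0.002, -3.141]
force: [-0.0, -0.5, 0.4]
grip_width: 60.1
gripper_force: 0.0
```

Request:
move_arm --targets '[[[0,0,0,0],[0,0,0,0],[0,0,0,0],[0,0,0,0],[0,0,0,0],[0,0,0,0],[0,0,0,0],[0,0,0,0]]]' --fingers 2.5

```text
clock: 50.8
tool_pos: [594.1, 64.3, 89.6]
tcp_rot: [3.141, 0.001, -3.141]
force: [0.2, 1.4, 5.8]
grip_width: 34.7
gripper_force: 44.7
```

Request:
move_arm --targets '[[[0,0,-1,0],[0,0,-3,0],[0,0,-6,0],[0,0,-9,0],[0,0,-12,0],[0,0,-14,0],[0.3,-1,-14,0],[1,-3,-14,0],[2,-6,-14,0],[3.2,-9.5,-14,0],[4.4,-13,-14,0],[5.5,-16.5,-14,0],[6.7,-20,-14,0],[7.8,-23.5,-14,0],[8.8,-26.5,-14,0],[9.6,-29,-14,0],[10.1,-30.4,-14,0],[10.3,-30.9,-14,0],[10.3,-30.9,-14,0],[10.3,-30.9,-14,0]]]'

```text
clock: 52.8
tool_pos: [490.6, -243.9, 228.5]
tcp_rot: [3.14, -0.001, -3.141]
force: [0.1, -0.3, -2.4]
grip_width: 34.7
gripper_force: 45.4
```

Request:
move_arm --targets '[[[0,0,1,0],[0,0,3,0],[0,0,6,0],[0,0,9,0],[0,0,11.5,0],[0,0,12.5,0],[0,0,13,0],[0,0,13,0],[0,0,13,0],[0,0,13,0]]]'

```text
clock: 53.8
tool_pos: [491.6, -245.5, 100.2]
tcp_rot: [-3.14, 0.002, -3.141]
force: [0.5, 0.9, -2.8]
grip_width: 35.1
gripper_force: 45.4
```

Request:
move_arm --targets '[[[0,0,0.3,0],[0,0,0.55,0],[0,0,0.74,0],[0,0,0.74,0],[0,0,0.74,0],[0,0,0.74,0]]]'

```text
clock: 54.4
tool_pos: [490.9, -245.1, 92.6]
tcp_rot: [-3.141, 0.001, -3.142]
force: [-2.2, 1.1, 5.1]
grip_width: 34.5
gripper_force: 46.1
```

Request:
move_arm --targets '[[[0,0,0,0],[0,0,0,0],[0,0,0,0],[0,0,0,0],[0,0,-2,0],[0,0,-5,0],[0,0,-9,0],[0,0,-13,0],[0,0,-14,0],[-0.5,5,-14,0],[-1,10,-14,0],[-1.5,15,-14,0],[-2,20,-14,0],[-2,24,-14,0],[-2,24,-14,0],[-2,24,-14,0]]]' --fingers 6

```text
clock: 56.0
tool_pos: [510.1, -4.0, 230.9]
tcp_rot: [-3.141, -0.001, -3.138]
force: [-0.6, -0.5, -0.0]
grip_width: 60.0
gripper_force: 0.0
```

```bash
python3 - <<'E'
from h import *
from cell import grab_frame
t=grab_frame("top"); g=grab_frame("scene"); t0=load("pics/top0.npz"); np.savez("pics/top8.npz",**t)
a=[cv2.resize(q["color"][195:290,320:440],(378,300),interpolation=cv2.INTER_CUBIC) for q in(t0,t)]
cv2.imwrite("pics/s8.png",np.vstack([np.hstack(a),cv2.resize(g["color"][70:250,80:410],(756,300))]))
# shift of the caps vs start
d=lambda q:(cv2.cvtColor(q["color"],cv2.COLOR_BGR2GRAY)<38).astype(np.uint8)
for n,roi in (("sq",(355,231,375,248)),("rd",(404,220,425,240)),("fl",(386,243,404,262))):
    print(n,[np.round([cv2.moments(d(q)[roi[1]:roi[3],roi[0]:roi[2]],True)[k]/max(1,cv2.moments(d(q)[roi[1]:roi[3],roi[0]:roi[2]],True)["m00"]) for k in("m10","m01")],2) for q in(t0,t)])
E
```

```text
sq [array([9.4, 7.7]), array([8.7, 8.5])]
rd [array([8.8, 9.1]), array([8.8, 9. ])]
fl [array([6.3, 8.7]), array([6.4, 8.7])]
```

View pics/s8.png

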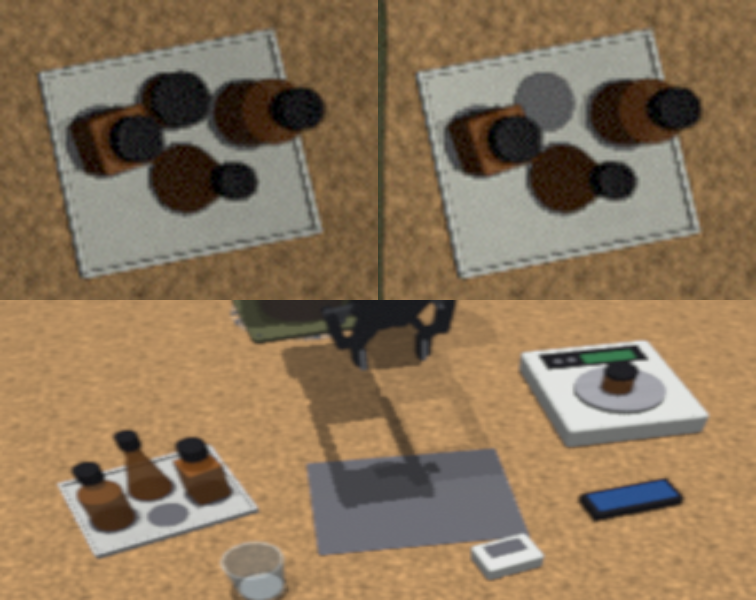

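All three vessels stand on their own seats. The round bottle and flask caps are within about 0.1 px of their start positions. The square bottle looks unchanged by eye (its start mask included part of the jar's cap). The jar is on the pan and the bystanders haven't moved.

```bash
python3 -c "
from cell import workorder
print(workorder.hand_in())"
```

```text
the job is handed in; nothing more can be done
None
```

The job is handed in at about 56 s on the clock: the jar stands within about 3 mm of the pan's centre, the three vessels are upright on their original seats, and the case, beaker and timer were left alone.

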